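# Rack the returned sample canisters and hold up the one that is still loaded

## Robot

A 7-joint arm with a two-finger parallel gripper is mounted at the origin on the work surface. World frame = base frame: x ahead of the robot, y to its left, z up, the work surface at z = 0. Lengths are in m, angles in rad, forces in N, time in s.
With the tool pointing down it reaches from about 0.35 to 0.9 m from the base axis. Payload 8.1 kg.
Tool frame: the origin (TCP) lies where the fingers leave the gripper's body, on its centre line; the fingertips stand 66 mm ahead of it and the grasp point (between the pads) lies 47 mm ahead of it; z points along the fingers, y is the line along which they close (so a half turn about z gives the same grasp; the last joint's range is limited). The gripper opens to 92 mm and grips with 3 to 60 N. Pads are 19 mm wide; open, the fingers measure 130 mm over their backs; the gripper's body (75 mm by 190 mm) begins 47 mm behind the grasp point.
Start: joints at [-1.264, 0.434, 0.025, 1.573, -0.012, 1.134, -0.075], TCP at [0.249, 0.573, 0.292] pointing down, gripper open.
Joint ranges: [-2.62, 2.62], [-0.44, 2.09], [-1.27, 1.32], [0.08, 2.57], [-1.32, 4.46], [0.12, 2], [-2.74, 2.74]. Speed limits (rad/s): [2.22, 2.22, 3.01, 3.01, 3.14, 3.14, 3.14].

## Interface

Orientations are given as a rotation vector (axis times angle).
In Python, from cell import arm gives the robot as it stands.
- The arm moves only by the tool send_rows, never from a script. Its argument "motion" is text: rows parted by semicolons, each of 7 numbers parted by spaces: the closure, from 0 (fully open) to 1 (shut), then the shift along the world's x, y, z in m, then the turn, a rotation vector about the world's x, y, z in degrees. A call has 1 to 5 rows; each row shifts and turns the commanded pose from where the row before left it; what a row does not reach is not made up. A row lasts 1/8 s, in which the tool goes at most 62.5 mm and 10.7 degrees, less where a joint would pass 70% of its speed; a pose out of reach is approached as far as the arm can. A call is refused whole if a number of a shift passes 0.0625 or a number of a turn 10.7, either way. A call with a gripper value outside its range is refused whole. The fingers move at their own pace and stop on an object; "force" is the grip in N (left out, the last holds). Time passes only in rows, so rows that do not move let the fingers close. It gives the time, the measured TCP pose, the force, the opening and the grip force at its end, in the units of the state.
- arm.observe(): the state, without advancing time (a new reading comes with each control period).
- arm.get_image(name): name is "scene" or "top"; returns (picture, depth): 420x560x3 uint8, blue, green, red; 420x560 float32, m along the optical axis (not along the pixel's ray), 0 where there is no reading.
- arm.camera_model(name): a dict with "fx", "fy", "cx", "cy" (pixels), "D" ([k1, k2, p1, p2, k3] as OpenCV has them; the pictures are not rectified), "view" (4x4, takes a point from world to camera coordinates). Camera axes: x right, y down, z forward; pixel columns grow to the right and rows downward; lengths in m; the calibration is good to about 2 mm. A picture is of the moment at which its call begins. camera_model takes no time and is no camera call.
- arm.sign_off(): hands the job in; it is judged then, once.
The state is a dict: "clock": time; "joints": joint angles; "dq": joint speeds; "joint_efforts": joint torques, N m; "position": TCP position; "ee_rot": TCP orientation; "force": force on the tool from outside, world axes, zero at the start; "ft_torque": the same for the moment, N m; "width": opening from 0.0 (shut) to 1.0 (fully open); "gripper_force": force on a finger pad.
Only numpy, scipy, OpenCV 4.12 (cv2) and the standard library are available. Lean on these libraries where they do the work, as an engineer would, in place of code of your own. Each camera call takes 0.05 s, during which the arm holds its last target. There are 200 camera calls.

## Task

Three returned sample canisters stand on the desk, one short and two long; one long one still has a sample packed inside and is clearly heavier, which only lifting tells. Rack the empties by length, the short one in a free well of the low row and the empty long one in a free well of the high row, standing on the rack's floor and let go: set them in without dropping them, tip none over, and leave the two canisters already racked and the other desk things where they are. Finish while holding the loaded canister up in the gripper: upright, still, its foot higher than the caps of the racked canisters, touching nothing else.

Things in the scene. Friction and masses are not known exactly. Their poses are not given: they have to be found in the camera images.
- short_tube: Short transport canister standing on the desk: opaque white plastic cylinder 38 mm in diameter with a grey ribbed screw cap 42 mm in diameter and 24 mm high, 85 mm high in all, empty, about 50 g. Origin: centre of its underside; z up along its axis.
- long_tube_p: One of the two long transport canisters standing on the desk: same make and diameters (38 mm body, 42 mm cap, cap 24 mm high) but 120 mm high. One of the two long ones is empty (70 to 95 g), the other loaded (185 to 270 g, a jar packed inside with 2 mm of play); they look the same. Origin: centre of its underside; z up along its axis.
- long_tube_q: The other long transport canister standing on the desk, looks the same as long_tube_p: 38 mm body, 42 mm cap, cap 24 mm high, 120 mm high in all; empty or loaded as said there. Origin: centre of its underside; z up along its axis.
- rack: Stepped blue rack fixed to the desk, 160 (its x) x 240 mm (its y). Two rows of three wells along y, 70 mm apart: low row (x = -40 mm, robot's side) for short canisters, top plate 35 mm above the desk; high row (x = +40 mm) for long ones, top plate 55 mm. Holes 44 mm wide through the 6 mm plate; canisters stand on its floor, 6 mm above the desk. Origin: centre of underside; z up.
- short_well0 (a point): Floor centre of the low row's well at rack y = +70 mm, 6 mm above the desk; free at the start. Axes as the rack's.
- short_well1 (a point): Floor centre of the low row's middle well; free at the start.
- short_well2 (a point): Floor centre of the low row's well at rack y = -70 mm; taken by stored_short.
- long_well0 (a point): Floor centre of the high row's well at rack y = +70 mm, 6 mm above the desk; taken by stored_long.
- long_well1 (a point): Floor centre of the high row's middle well; free at the start.
- long_well2 (a point): Floor centre of the high row's well at rack y = -70 mm; free at the start.
- stored_short: A short canister (85 mm high) already in the low row; leave it. Origin: centre of its underside.
- stored_long: A long canister (120 mm high, cap top 126 mm above the desk) already in the high row; leave it. Origin: centre of its underside.
- bottle: Bystander: clear glass bottle with a white cap, 66 mm in diameter, 200 mm high, on the far left of the desk. Origin: centre of its underside.
- carton: Bystander: closed cardboard carton, 110 x 160 x 60 mm, on the left. Origin: centre of its underside.
Not all that is in view belongs to the job. What is shaped like the short_tube but blue, red or turquoise is not meant.

How it is judged:
By the outcome, as a careful person would: the job done as asked, in the order asked, and still so for the second after the job is handed in, while the arm keeps its last pose, push and grip.
It also fails if it takes over 72 s, if anything falls off the work surface, if the arm or the gripper's body presses on something with over 40 N, if the wrist force passes 120 N, or if a joint passes its speed limit or range.

## Working session

There is one attempt and no reset: what is moved stays moved. The work goes in short steps, Python scripts to look and compute and a tool call to move; the robot and the scene stay as the last step left them, time stands still between calls to the robot, and variables do not carry over. Pictures are saved under pics/ and viewed, at most 10 in all, crops included, and the job is handed in when it is done.

Besides the shell and the picture viewer there is one more tool, called after "Call:" by a JSON object that holds its "method" and its "body". send_rows: Moves the arm, as the interface text tells. Its arguments: {"type":"object","properties":{"motion":{"type":"string"},"force":{"type":"number"}},"required":["motion"]}

```bash
ls; mkdir -p pics
python3 - <<'E'
from cell import arm
import cv2,numpy as np
for n in("scene","top"):
    p,d=arm.get_image(n);cv2.imwrite(f"pics/{n}0.png",p);np.save(f"{n}0.npy",d);m=arm.camera_model(n);print(n,m)
print(arm.observe())
E
```

```text
pics
scene {'fx': 464.1022473556799, 'fy': 464.1022473556799, 'cx': 282.8319043182652, 'cy': 214.35112526408716, 'D': array([-0.0995045,  0.       ,  0.       ,  0.       ,  0.       ]), 'view': array([[ 7.20626838e-01,  6.93322955e-01,  4.91393569e-04,
        -4.79483530e-01],
       [ 4.98791818e-01, -5.17942294e-01, -6.94940647e-01,
        -1.55366829e-01],
       [-4.81563789e-01,  5.01037984e-01, -7.19066934e-01,
         1.37243074e+00],
       [ 0.00000000e+00,  0.00000000e+00,  0.00000000e+00,
         1.00000000e+00]])}
top {'fx': 386.7086454659138, 'fy': 386.7086454659138, 'cx': 276.1928732413041, 'cy': 204.34727612433883, 'D': array([-0.08873101,  0.        ,  0.        ,  0.        ,  0.        ]), 'view': array([[-0.00789266, -0.99985791, -0.01489502,  0.12402547],
       [-0.98503637,  0.01033851, -0.17203625,  0.55849793],
       [ 0.1721658 ,  0.01331431, -0.984978  ,  1.02724621],
       [ 0.        ,  0.        ,  0.        ,  1.        ]])}
{'clock': 0.1, 'joints': array([-1.26355207,  0.4351408 ,  0.02500363,  1.57396627, -0.01159215,
        1.13401909, -0.07514338]), 'dq': array([-0.00074309, -0.001609  , -0.00024702, -0.00169289,  0.00032735,
        0.00052724, -0.00066165]), 'joint_efforts': array([ 3.55427488e-03, -6.69124532e+01,  9.88243036e-01, -3.15145040e+01,
       -6.04786514e-02,  3.73188907e-02,  5.06971446e-05]), 'position': array([0.24895797, 0.5728905 , 0.29154692]), 'ee_rot': array([-6.39466923e-01, -3.07568116e+00,  2.17036018e-03]), 'force': array([0.6921998 , 0.1137931 , 0.31097303]), 'ft_torque': array([ 0.07479104,  0.0003967 , -0.00895697]), 'gripper_force': 0.0, 'width': 0.9989163337087763}
```

View pics/scene0.png

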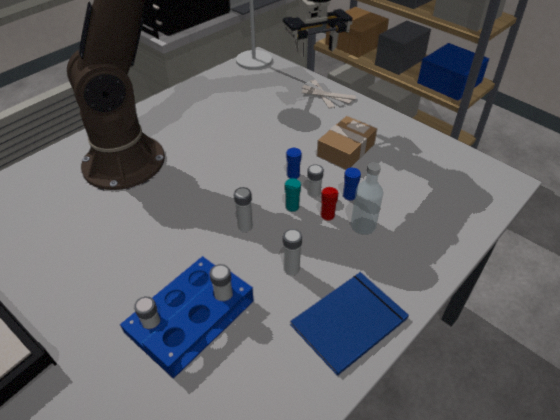

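View pics/top0.png

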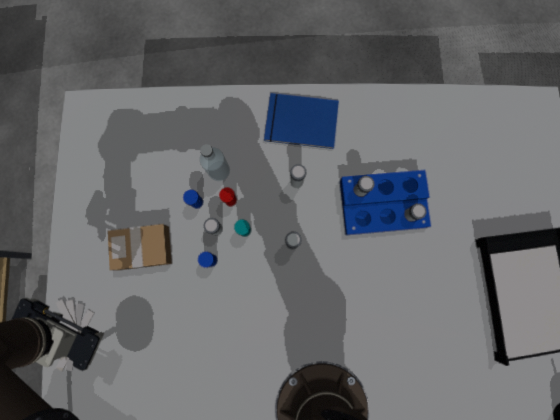

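Scene: the white short canister is at (315,180), with long ones at (244,208) and (292,252), and the rack is lower left. In the top view the short is at (211,226), the longs at (293,240) and (299,173), stored long at (365,184), stored short at (418,212), and free wells at (363,218), (387,216), (386,187) and (410,186). Coloured decoys surround the short one.

```bash
cat > h.py <<'E'
from cell import arm
import cv2,numpy as np
def cloud(n,d):
    m=arm.camera_model(n);K=np.array([[m['fx'],0,m['cx']],[0,m['fy'],m['cy']],[0,0,1]])
    v,u=np.mgrid[0:420,0:560].astype(float)
    r=cv2.undistortPoints(np.stack([u,v],-1).reshape(-1,1,2),K,m['D']).reshape(420,560,2)
    c=np.dstack([r*d[...,None],d]);V=m['view']
    P=(c-V[:3,3])@V[:3,:3]; P[d==0]=np.nan
    return P
def rays(n,px):
    m=arm.camera_model(n);K=np.array([[m['fx'],0,m['cx']],[0,m['fy'],m['cy']],[0,0,1]])
    r=cv2.undistortPoints(np.array(px,float).reshape(-1,1,2),K,m['D']).reshape(-1,2)
    V=m['view'];return -V[:3,:3].T@V[:3,3], np.c_[r,np.ones(len(r))]@V[:3,:3]
def plane(n,px,z):
    o,d=rays(n,px);return o+d*((z-o[2])/d[:,2])[:,None]
E
python3 - <<'E'
from h import *
for n in("top","scene"):
    P=cloud(n,np.load(n+"0.npy"));img=cv2.imread(f"pics/{n}0.png").astype(int)
    x,y,z=np.moveaxis(P,-1,0)
    ok=(x>.3)&(x<.85)&(y>-.5)&(y<.5)
    print(n,"desk z",np.nanmedian(z[(x>.4)&(x<.6)&(abs(y)<.4)]))
    sat=img.max(2)-img.min(2)
    g=(ok&(z>.03)&(z<.16)&(sat<45)).astype(np.uint8)
    k,l,s,c=cv2.connectedComponentsWithStats(g)
    for i in range(1,k):
        if s[i,4]<40: continue
        q=P[l==i];zt=np.percentile(q[:,2],95);t=q[q[:,2]>zt-.008]
        print(s[i,4],c[i].round(),"zt",zt.round(4),"mid",((t[:,:2].max(0)+t[:,:2].min(0))/2).round(4),"mean",t[:,:2].mean(0).round(4),"ext",np.ptp(t[:,:2],axis=0).round(3))
    b=ok&(img[...,0]-img[...,2]>50)&(y<-.05)
    for lo,hi in((.048,.062),(.028,.042)):
        mk=b&(z>lo)&(z<hi)
        q=P[mk][:,:2].astype(np.float32); k2=cv2.minAreaRect(q);print(lo,len(q),np.median(P[mk][:,2]),k2)
E
```

```text
top desk z 0.00212826059405821
571 [215. 165.] zt 0.1525 mid [0.6698 0.2901] mean [0.6651 0.2851] ext [0.038 0.04 ]
281 [298. 174.] zt 0.1244 mid [0.6351 0.0583] mean [0.6341 0.0594] ext [0.041 0.04 ]
298 [363. 186.] zt 0.1303 mid [ 0.5993 -0.1159] mean [ 0.5994 -0.1157] ext [0.04 0.04]
284 [415. 212.] zt 0.095 mid [ 0.5295 -0.2618] mean [ 0.5301 -0.2613] ext [0.041 0.042]
233 [212. 226.] zt 0.0896 mid [0.4978 0.2925] mean [0.498  0.2928] ext [0.04 0.04]
171 [166. 244.] zt 0.0632 mid [0.4523 0.4288] mean [0.4527 0.4264] ext [0.107 0.018]
193 [141. 250.] zt 0.0657 mid [0.4443 0.4848] mean [0.4373 0.4929] ext [0.107 0.03 ]
227 [293. 240.] zt 0.1243 mid [0.4569 0.0756] mean [0.456 0.075] ext [0.041 0.041]
474 [489. 265.] zt 0.064 mid [ 0.3828 -0.478 ] mean [ 0.3929 -0.4685] ext [0.163 0.041]
0.048 1691 0.05617612737417639 ((0.6053705215454102, -0.1873735785484314), (0.0815005749464035, 0.23898686468601227), 4.392516613006592)
0.028 1729 0.03612811211944106 ((0.5500001311302185, -0.19166088104248047), (0.13675127923488617, 0.24098365008831024), 2.7394893169403076)
scene desk z 0.00268536
[... 365 characters left out ...]
 zt 0.1227 mid [0.6351 0.0587] mean [0.6365 0.0577] ext [0.043 0.041]
640 [221. 282.] zt 0.1286 mid [ 0.6013 -0.1174] mean [ 0.6023 -0.1184] ext [0.042 0.041]
587 [147. 312.] zt 0.0938 mid [ 0.5308 -0.262 ] mean [ 0.5328 -0.2624] ext [0.043 0.04 ]
442 [ 34. 350.] zt 0.0657 mid [ 0.383 -0.478] mean [ 0.412 -0.47 ] ext [0.166 0.043]
48 [ 16. 339.] zt 0.0323 mid [ 0.3678 -0.4921] mean [ 0.3654 -0.4922] ext [0.063 0.014]
0.048 2926 0.056048831322253315 ((0.6047046780586243, -0.18654532730579376), (0.08337482810020447, 0.24090507626533508), 4.3867292404174805)
0.028 1872 0.03625667157301145 ((0.5645476579666138, -0.18989267945289612), (0.16148358583450317, 0.24120329320430756), 4.240580081939697)
```

Run:
```python
from h import *
for n in("top","scene"):
    P=cloud(n,np.load(n+"0.npy"));img=cv2.imread(f"pics/{n}0.png").astype(int)
    x,y,z=np.moveaxis(P,-1,0)
    sat=img.max(2)-img.min(2)
    g=((x>.3)&(x<.85)&(y>.1)&(y<.4)&(z>.03)&(z<.16)&(sat>=45)).astype(np.uint8)
    k,l,s,c=cv2.connectedComponentsWithStats(g)
    for i in range(1,k):
        if s[i,4]<40: continue
        q=P[l==i];zt=np.percentile(q[:,2],95);t=q[q[:,2]>zt-.008]
        ce=(t[:,:2].max(0)+t[:,:2].min(0))/2;dv=ce-[.4985,.293]
        print(c[i].round(),"zt",zt.round(4),"mid",ce.round(4),"dist",np.hypot(*dv).round(3),"ang",np.degrees(np.arctan2(dv[1],dv[0])).round())
```

```text
[227. 196.] zt 0.0903 mid [0.5825 0.253 ] dist 0.093 ang -25.0
[191. 198.] zt 0.0896 mid [0.5761 0.3517] dist 0.097 ang 37.0
[242. 227.] zt 0.0895 mid [0.4932 0.2115] dist 0.082 ang -94.0
[206. 259.] zt 0.0898 mid [0.4074 0.3076] dist 0.092 ang 171.0
[293. 159.] zt 0.0891 mid [0.4077 0.3071] dist 0.092 ang 171.0
[351. 179.] zt 0.0887 mid [0.6032 0.3206] dist 0.108 ang 15.0
[292. 191.] zt 0.0884 mid [0.4956 0.211 ] dist 0.082 ang -92.0
[329. 199.] zt 0.0886 mid [0.5835 0.2533] dist 0.094 ang -25.0
```

Call:
{"method": "send_rows", "body": {"motion": "0 0.0416 -0.0466 0 0 0 9; 0 0.0416 -0.0466 0 0 0 9; 0 0.0416 -0.0466 0 0 0 9; 0 0.0416 -0.0466 0 0 0 9; 0 0.0416 -0.0466 0 0 0 9", "force": 20}}

```text
clock: 0.72
position: [0.458, 0.3385, 0.2921]
ee_rot: [0.595, -3.085, 0.0]
force: [0.9, 1.2, -0.0]
width: 1.001
gripper_force: 0.0
```

Call:
{"method": "send_rows", "body": {"motion": "0.2 0.0416 -0.0466 0 0 0 9; 0.3 0 0 0 0 0 0; 0.3 0 0 0 0 0 0; 0.3 0 0 0 0 0 0"}}

```text
clock: 1.23
position: [0.4974, 0.2953, 0.2921]
ee_rot: [0.83, -3.03, -0.001]
force: [-0.5, 0.3, 0.6]
width: 0.706
gripper_force: 0.0
```

Call:
{"method": "send_rows", "body": {"motion": "0.3 0.0012 -0.002 -0.05 0 0 0; 0.3 0 0 -0.05 0 0 0; 0.3 0 0 -0.04 0 0 0; 0.3 0 0 -0.033 0 0 0; 0.3 0 0 0 0 0 0"}}

```text
clock: 1.85
position: [0.4975, 0.2922, 0.1172]
ee_rot: [0.829, -3.025, 0.002]
force: [-0.7, 0.6, 0.5]
width: 0.705
gripper_force: 0.0
```

Call:
{"method": "send_rows", "body": {"motion": "0.45 0 0 0 0 0 0; 0.6 0 0 0 0 0 0; 0.65 0 0 0 0 0 0; 0.65 0 0 0 0 0 0; 0.65 0 0 0 0 0 0"}}

```text
clock: 2.48
position: [0.5005, 0.2923, 0.1205]
ee_rot: [-0.826, 3.029, 0.002]
force: [-0.8, -0.1, 7.2]
width: 0.453
gripper_force: 20.0
```

Call:
{"method": "send_rows", "body": {"motion": "0.65 0 0 0.01 0 0 0; 0.65 0 0 0.03 0 0 0; 0.65 0 0 0.04 0 0 0; 0.65 0 0 0.04 0 0 0; 0.65 0 0 0.04 0 0 0"}}

```text
clock: 3.1
position: [0.4996, 0.2913, 0.2811]
ee_rot: [-0.826, 3.031, 0.0]
force: [-0.3, -0.7, -0.1]
width: 0.448
gripper_force: 20.0
```

Call:
{"method": "send_rows", "body": {"motion": "0.65 0 0 0 0 0 0; 0.65 0 0 0 0 0 0"}}

```text
clock: 3.35
position: [0.4995, 0.2913, 0.2791]
ee_rot: [0.826, -3.03, 0.0]
force: [0.7, 0.7, -1.3]
width: 0.454
gripper_force: 20.0
```

```bash
cat > look.py <<'E'
import sys
from h import *
tag=sys.argv[1]
o=arm.observe();print({k:np.round(o[k],4) for k in("clock","position","ee_rot","force","width","joints")})
a=[]
for n in("scene","top"):
    p,d=arm.get_image(n);np.save(f"{n}_{tag}.npy",d);cv2.imwrite(f"pics/{n}_{tag}.png",p);a.append(p)
x0,x1,y0,y1=map(int,sys.argv[2:6]) if len(sys.argv)>2 else (0,560,0,420)
cv2.imwrite(f"pics/c_{tag}.png",cv2.resize(a[0][y0:y1,x0:x1],None,fx=2 if x1-x0<=400 else 1,fy=2 if x1-x0<=400 else 1))
E
python3 look.py lift1 180 480 60 330
```

```text
{'clock': np.float64(3.35), 'position': array([0.4995, 0.2913, 0.2791]), 'ee_rot': array([ 8.2640e-01, -3.0305e+00,  3.0000e-04]), 'force': array([ 0.6991,  0.6994, -1.3005]), 'width': np.float64(0.4539), 'joints': array([-0.5748,  0.3734, -0.062 ,  1.7032,  0.0258,  1.0663,  1.4583])}
```

View pics/c_lift1.png

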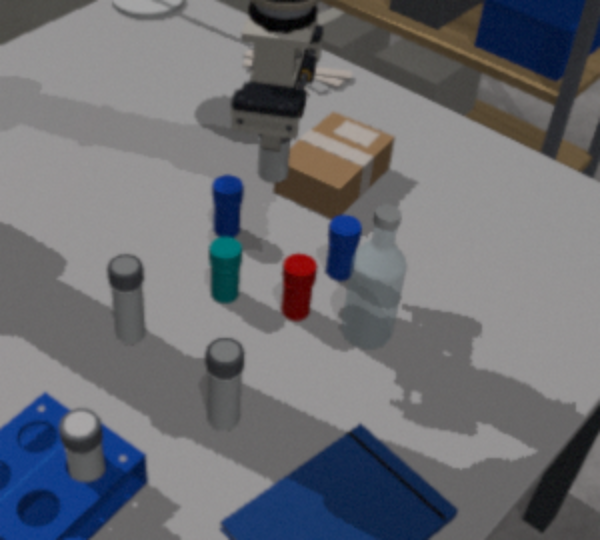

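The short canister hangs upright under the gripper at about (272,160) in the crop, and the neighbours are untouched. Next I carry it to above short_well0.

Call:
{"method": "send_rows", "body": {"motion": "0.65 0.0023 -0.03 0.02 0 0 -2.9; 0.65 0.0023 -0.046 0.01 0 0 -2.9; 0.65 0.0023 -0.046 0 0 0 -2.9; 0.65 0.0023 -0.046 0 0 0 -2.9; 0.65 0.0023 -0.046 0 0 0 -2.9"}}

```text
clock: 4.08
position: [0.5108, 0.076, 0.3082]
ee_rot: [0.435, -3.109, 0.0]
force: [0.4, 0.1, 0.0]
width: 0.454
gripper_force: 20.0
```

Call:
{"method": "send_rows", "body": {"motion": "0.65 0.0023 -0.046 0 0 0 -2.9; 0.65 0.0023 -0.046 0 0 0 -2.9; 0.65 0.0023 -0.046 0 0 0 -2.9; 0.65 0.0021 -0.04 0 0 0 -2.8; 0.65 0 -0.022 0 0 0 0"}}

```text
clock: 4.7
position: [0.5196, -0.1249, 0.3081]
ee_rot: [0.118, -3.137, 0.001]
force: [1.4, 0.5, -1.6]
width: 0.453
gripper_force: 20.0
```

Call:
{"method": "send_rows", "body": {"motion": "0.65 0 0 -0.05 0 0 0; 0.65 0 0 -0.05 0 0 0; 0.65 0 0 -0.02 0 0 0; 0.65 0 0 0 0 0 0; 0.65 0 0 0 0 0 0"}}

```text
clock: 5.32
position: [0.5207, -0.1225, 0.1897]
ee_rot: [-0.124, 3.139, -0.0]
force: [1.3, 0.7, 0.9]
width: 0.453
gripper_force: 20.0
```

```bash
python3 look.py pre1 60 360 150 420
cat > held.py <<'E'
import sys
from h import *
tag=sys.argv[1];o=arm.observe();T=o["position"]
for n in("top","scene"):
    P=cloud(n,np.load(f"{n}_{tag}.npy"));img=cv2.imread(f"pics/{n}_{tag}.png").astype(int)
    x,y,z=np.moveaxis(P,-1,0)
    m=(np.hypot(x-T[0],y-T[1])<.028)&(z<T[2]-.07)&(z>float(sys.argv[2]))&(np.ptp(img,axis=2)<45)
    q=P[m]
    if len(q)<15: print(n,len(q));continue
    V=arm.camera_model(n)['view'];cp=-V[:3,:3].T@V[:3,3]
    # fit circle centre with known radius 19 from side points
    from scipy.optimize import least_squares
    zs=q[:,2]
    print(n,len(q),"zmin",np.percentile(zs,[1,5]).round(4))
    lo,hi=zs.min(),zs.max()
    for a,b in((lo,(lo+hi)/2),((lo+hi)/2,hi)):
        s=q[(zs>=a)&(zs<=b)]
        away=s[:,:2].mean(0)-cp[:2];away/=np.hypot(*away)
        r=least_squares(lambda c:np.hypot(*(s[:,:2]-c).T)-.019,s[:,:2].mean(0)+.01*away,loss="soft_l1",f_scale=.001)
        print(" z",round((a+b)/2,3),"centre",r.x.round(4),"minus TCP",(r.x-T[:2]).round(4))
E
python3 held.py pre1 .065
```

```text
{'clock': np.float64(5.325), 'position': array([ 0.5207, -0.1225,  0.1897]), 'ee_rot': array([-1.2360e-01,  3.1388e+00, -2.0000e-04]), 'force': array([1.28  , 0.7023, 0.8734]), 'width': np.float64(0.4534), 'joints': array([-0.0099,  0.4026,  0.1871,  1.9275, -0.0998,  0.8199,  1.8802])}
top 0
scene 231 zmin [0.0717 0.0759]
 z 0.083 centre [ 0.5198 -0.1195] minus TCP [-0.0012  0.0029]
 z 0.108 centre [ 0.5202 -0.1203] minus TCP [-0.0008  0.0021]
```

View pics/c_pre1.png

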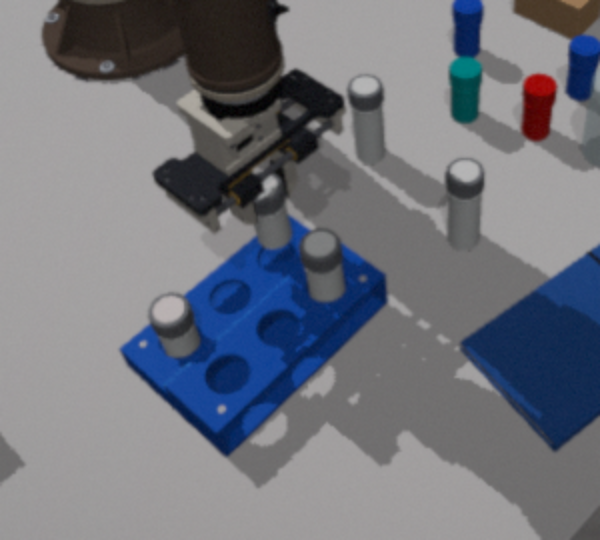

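The tube hangs upright right over short_well0 (tube at about (272,215), well at (275,255) in the crop). The measured offset is under about 1 mm laterally. Lowering.

Call:
{"method": "send_rows", "body": {"motion": "0.65 -0.0005 -0.001 -0.02 0 0 0; 0.65 0 0 -0.012 0 0 0; 0.65 0 0 -0.012 0 0 0; 0.65 0 0 -0.012 0 0 0; 0.65 0 0 0 0 0 0"}}

```text
clock: 6.05
position: [0.5193, -0.1232, 0.1323]
ee_rot: [0.124, -3.137, -0.001]
force: [0.6, 0.1, -0.1]
width: 0.451
gripper_force: 20.0
```

Call:
{"method": "send_rows", "body": {"motion": "0.65 0 0 -0.002 0 0 0; 0.65 0 0 -0.002 0 0 0; 0.65 0 0 0 0 0 0"}}

```text
clock: 6.42
position: [0.5199, -0.1233, 0.1293]
ee_rot: [-0.124, 3.139, 0.0]
force: [-0.2, -0.3, -0.4]
width: 0.453
gripper_force: 20.0
```

Call:
{"method": "send_rows", "body": {"motion": "0.65 0 0 -0.002 0 0 0; 0.65 0 0 0 0 0 0"}}

```text
clock: 6.68
position: [0.5198, -0.1233, 0.1272]
ee_rot: [0.124, -3.139, -0.0]
force: [0.4, 0.5, -0.2]
width: 0.45
gripper_force: 20.0
```

Call:
{"method": "send_rows", "body": {"motion": "0.65 0 0 -0.0015 0 0 0; 0.65 0 0 0 0 0 0"}}

```text
clock: 6.92
position: [0.5204, -0.1232, 0.1264]
ee_rot: [-0.124, 3.138, 0.0]
force: [-1.4, 0.1, 7.5]
width: 0.454
gripper_force: 20.0
```

Call:
{"method": "send_rows", "body": {"motion": "0.65 0 0 -0.001 0 0 0; 0.65 0 0 0 0 0 0"}}

```text
clock: 7.18
position: [0.5207, -0.1227, 0.1261]
ee_rot: [-0.125, 3.137, 0.001]
force: [-3.4, 2.6, 15.3]
width: 0.454
gripper_force: 20.0
```

Call:
{"method": "send_rows", "body": {"motion": "0.65 0 0 0.0015 0 0 0; 0.6 0 0 0 0 0 0; 0.5 0 0 0 0 0 0; 0.4 0 0 0 0 0 0; 0.35 0 0 0 0 0 0"}}

```text
clock: 7.8
position: [0.5198, -0.1234, 0.1262]
ee_rot: [0.124, -3.139, -0.0]
force: [0.0, 0.3, 0.2]
width: 0.632
gripper_force: 0.0
```

Call:
{"method": "send_rows", "body": {"motion": "0.35 0 0 0 0 0 0; 0.35 0 0 0.02 0 0 0; 0.35 0 0 0.04 0 0 0; 0.35 0 0 0.06 0 0 0; 0.35 0 0 0.06 0 0 0"}}

```text
clock: 8.43
position: [0.5195, -0.1233, 0.308]
ee_rot: [0.124, -3.139, 0.0]
force: [2.2, -0.1, -1.0]
width: 0.65
gripper_force: 0.0
```

```bash
python3 look.py rel1
python3 - <<'E'
from h import *
P=cloud("scene",np.load("scene_rel1.npy"));Q=cloud("top",np.load("top_rel1.npy"))
for n,A in(("scene",P),("top",Q)):
    for c in((.52,-.123),(.6,-.117),(.4566,.0757),(.635,.0585)):
        m=(np.hypot(A[...,0]-c[0],A[...,1]-c[1])<.03)&(A[...,2]>.06)&(A[...,2]<.14)
        q=A[m]
        if len(q)<20: print(n,c,len(q));continue
        zt=np.percentile(q[:,2],95);t=q[q[:,2]>zt-.008];print(n,c,zt.round(4),((t[:,:2].max(0)+t[:,:2].min(0))/2).round(4))
E
```

```text
{'clock': np.float64(8.425), 'position': array([ 0.5195, -0.1233,  0.308 ]), 'ee_rot': array([ 0.1237, -3.1387,  0.    ]), 'force': array([ 2.2008, -0.0629, -1.0078]), 'width': np.float64(0.6496), 'joints': array([-0.0368,  0.2714,  0.2156,  1.7859, -0.0646,  1.0916,  1.8506])}
scene (0.52, -0.123) 0.0941 [ 0.5201 -0.1222]
scene (0.6, -0.117) 0.129 [ 0.6015 -0.1171]
scene (0.4566, 0.0757) 0.1231 [0.4566 0.0754]
scene (0.635, 0.0585) 0.1233 [0.6351 0.0589]
top (0.52, -0.123) 0.0953 [ 0.5062 -0.12  ]
top (0.6, -0.117) 0.1313 [ 0.6107 -0.1174]
top (0.4566, 0.0757) 0.1244 [0.4568 0.0756]
top (0.635, 0.0585) 0.1247 [0.6348 0.0584]
```

The short canister is racked: its cap top is at 0.094, the same as the stored short, and it sits in the well's centre. Next is the long one at (0.635, 0.0586).

Call:
{"method": "send_rows", "body": {"motion": "0.3 0.029 0.0455 0 0 0 0; 0.3 0.029 0.0455 0 0 0 0; 0.3 0.029 0.0455 0 0 0 0; 0.3 0.0285 0.0455 0 0 0 0; 0.3 0 0 0 0 0 0"}}

```text
clock: 9.15
position: [0.6362, 0.0642, 0.3049]
ee_rot: [0.135, -3.138, -0.004]
force: [-0.8, 0.6, -0.5]
width: 0.699
gripper_force: 0.0
```

Call:
{"method": "send_rows", "body": {"motion": "0.3 0 0 0 0 0 0; 0.3 0 0 -0.05 0 0 0; 0.3 0 0 -0.05 0 0 0; 0.3 0 0 -0.03 0 0 0; 0.3 0 0 0 0 0 0"}}

```text
clock: 9.78
position: [0.6335, 0.0566, 0.1743]
ee_rot: [0.12, -3.135, 0.002]
force: [-0.9, 0.0, -0.4]
width: 0.702
gripper_force: 0.0
```

Call:
{"method": "send_rows", "body": {"motion": "0.3 0.0012 0.001 -0.021 0 0 0; 0.45 0 0 0 0 0 0; 0.6 0 0 0 0 0 0; 0.65 0 0 0 0 0 0; 0.65 0 0 0 0 0 0"}}

```text
clock: 10.4
position: [0.6374, 0.0596, 0.1568]
ee_rot: [-0.124, 3.137, 0.0]
force: [-1.2, 0.1, 6.3]
width: 0.453
gripper_force: 20.0
```

Call:
{"method": "send_rows", "body": {"motion": "0.65 0 0 0 0 0 0; 0.65 0 0 0 0 0 0"}}

```text
clock: 10.65
position: [0.6374, 0.0596, 0.1568]
ee_rot: [-0.124, 3.137, 0.0]
force: [-0.7, -0.4, 7.6]
width: 0.452
gripper_force: 20.0
```

Call:
{"method": "send_rows", "body": {"motion": "0.65 0 0 0.02 0 0 0; 0.65 0 0 0.03 0 0 0; 0.65 0 0 0.02 0 0 0; 0.65 0 0 0 0 0 0; 0.65 0 0 0 0 0 0"}}

```text
clock: 11.28
position: [0.6361, 0.0596, 0.2244]
ee_rot: [0.124, -3.138, 0.0]
force: [0.7, -0.7, -0.5]
width: 0.452
gripper_force: 20.0
```

```bash
cat > wt.py <<'E'
from cell import arm;import numpy as np
F=[];E=[]
for i in range(12):
    arm.get_image("top");o=arm.observe();F.append(o["force"]);E.append(o["joint_efforts"])
print(np.round(o["position"],4),o["clock"],"F",np.mean(F,0).round(2),np.std(F,0).round(2),"tau",np.mean(E,0).round(3))
E
python3 wt.py
```

```text
[0.6366 0.0596 0.2252] 11.875 F [-0.18 -0.15 -1.04] [0.54 0.31 0.28] tau [ 2.0000e-03 -7.0682e+01  3.2580e+00 -2.9498e+01  4.3000e-02  8.7000e-02
  0.0000e+00]
```

It reads about 1.04 N, roughly 100 g, so this is the empty one (loaded would be 1.8 N or more). I'm carrying it to long_well2.

Call:
{"method": "send_rows", "body": {"motion": "0.65 0 0 0.05 0 0 0; 0.65 0 0 0.045 0 0 0; 0.65 -0.0036 -0.03 0 0 0 0; 0.65 -0.0036 -0.0452 0 0 0 0; 0.65 -0.0036 -0.0452 0 0 0 0"}}

```text
clock: 12.5
position: [0.6256, -0.0618, 0.3205]
ee_rot: [-0.125, 3.139, -0.0]
force: [0.6, 0.1, -1.0]
width: 0.453
gripper_force: 20.0
```

Call:
{"method": "send_rows", "body": {"motion": "0.65 -0.0036 -0.0452 0 0 0 0; 0.65 -0.0036 -0.0452 0 0 0 0; 0.65 -0.0036 -0.0452 0 0 0 0; 0.65 -0.0036 -0.0452 0 0 0 0; 0.65 0 -0.0154 0 0 0 0"}}

```text
clock: 13.12
position: [0.6101, -0.261, 0.3203]
ee_rot: [0.116, -3.139, 0.003]
force: [0.5, -0.2, -0.1]
width: 0.453
gripper_force: 20.0
```

Call:
{"method": "send_rows", "body": {"motion": "0.65 0 0 -0.03 0 0 0; 0.65 0 0 -0.03 0 0 0; 0.65 0 0 -0.01 0 0 0; 0.65 0 0 0 0 0 0; 0.65 0 0 0 0 0 0"}}

```text
clock: 13.75
position: [0.612, -0.257, 0.2516]
ee_rot: [-0.124, 3.137, -0.001]
force: [0.2, -0.6, -0.6]
width: 0.454
gripper_force: 20.0
```

```bash
python3 look.py pre2 60 360 150 420;python3 held.py pre2 .085
```

```text
{'clock': np.float64(13.75), 'position': array([ 0.612 , -0.257 ,  0.2516]), 'ee_rot': array([-1.2410e-01,  3.1373e+00, -1.0000e-03]), 'force': array([ 0.2272, -0.6126, -0.5645]), 'width': np.float64(0.4537), 'joints': array([ 0.1758,  0.5316,  0.2194,  1.5344, -0.1251,  1.0874,  2.0737])}
top 106 zmin [0.0963 0.0998]
 z 0.115 centre [ 0.6102 -0.2568] minus TCP [-0.0017  0.0003]
 z 0.154 centre [ 0.6105 -0.2572] minus TCP [-0.0014 -0.0001]
scene 500 zmin [0.098  0.1031]
 z 0.118 centre [ 0.6089 -0.2551] minus TCP [-0.003  0.002]
 z 0.16 centre [ 0.609  -0.2564] minus TCP [-0.0029  0.0007]
```

View pics/c_pre2.png

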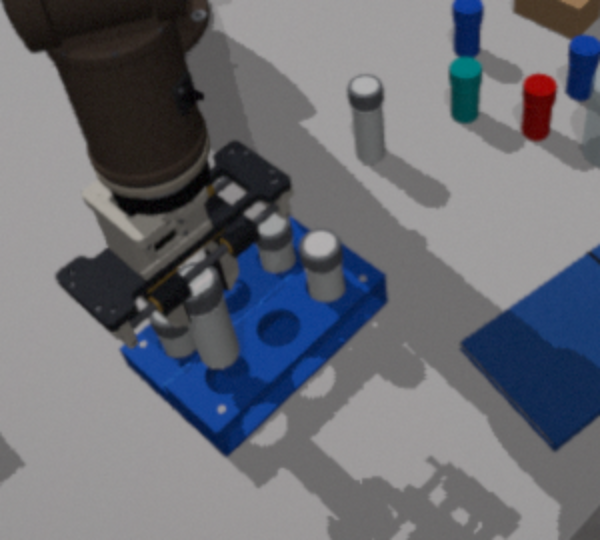

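The long canister hangs upright over long_well2 (foot at about (220,360) in the crop), and the top-view fit (0.6102, -0.2568) matches the well. Lowering.

Call:
{"method": "send_rows", "body": {"motion": "0.65 0 0 -0.02 0 0 0; 0.65 0 0 -0.02 0 0 0; 0.65 0 0 -0.016 0 0 0; 0.65 0 0 -0.014 0 0 0; 0.65 0 0 -0.011 0 0 0"}}

```text
clock: 14.48
position: [0.6114, -0.257, 0.1687]
ee_rot: [-0.124, 3.139, -0.0]
force: [0.4, 0.9, -0.4]
width: 0.454
gripper_force: 20.0
```

Call:
{"method": "send_rows", "body": {"motion": "0.65 0 0 0 0 0 0; 0.65 0 0 0 0 0 0"}}

```text
clock: 14.72
position: [0.6116, -0.2571, 0.1697]
ee_rot: [-0.124, 3.139, -0.0]
force: [0.1, 0.4, -0.3]
width: 0.451
gripper_force: 20.0
```

Call:
{"method": "send_rows", "body": {"motion": "0.65 0 0 -0.002 0 0 0; 0.65 0 0 -0.002 0 0 0; 0.65 0 0 0 0 0 0"}}

```text
clock: 15.1
position: [0.6113, -0.2569, 0.1652]
ee_rot: [0.124, -3.139, -0.0]
force: [0.2, -0.7, -0.9]
width: 0.454
gripper_force: 20.0
```

Call:
{"method": "send_rows", "body": {"motion": "0.65 0 0 -0.002 0 0 0; 0.65 0 0 0 0 0 0"}}

```text
clock: 15.35
position: [0.6112, -0.2569, 0.1631]
ee_rot: [0.124, -3.139, -0.0]
force: [0.0, -0.0, -1.0]
width: 0.453
gripper_force: 20.0
```

Call:
{"method": "send_rows", "body": {"motion": "0.65 0 0 -0.001 0 0 0; 0.65 0 0 0 0 0 0"}}

```text
clock: 15.6
position: [0.6116, -0.2569, 0.1628]
ee_rot: [-0.124, 3.138, -0.0]
force: [-1.4, 0.8, 4.5]
width: 0.451
gripper_force: 20.0
```

Call:
{"method": "send_rows", "body": {"motion": "0.6 0 0 0 0 0 0; 0.5 0 0 0 0 0 0; 0.4 0 0 0 0 0 0; 0.35 0 0 0 0 0 0; 0.35 0 0 0 0 0 0"}}

```text
clock: 16.23
position: [0.6113, -0.257, 0.1621]
ee_rot: [0.124, -3.139, -0.0]
force: [0.1, 0.3, -1.1]
width: 0.648
gripper_force: 0.0
```

Call:
{"method": "send_rows", "body": {"motion": "0.35 0 0 0.02 0 0 0; 0.35 0 0 0.04 0 0 0; 0.35 0 0 0.05 0 0 0; 0.35 0 0 0.05 0 0 0; 0.35 0 0 0 0 0 0"}}

```text
clock: 16.85
position: [0.6129, -0.2579, 0.3271]
ee_rot: [-0.123, 3.132, -0.005]
force: [0.2, -0.0, -0.5]
width: 0.65
gripper_force: 0.0
```

```bash
python3 wt.py
```

```text
[ 0.6113 -0.257   0.3219] 17.45 F [ 0.2   0.06 -0.14] [0.52 0.53 0.69] tau [ 4.5000e-02 -7.1173e+01  4.5120e+00 -3.3007e+01  9.2000e-02  8.5000e-02
 -2.0000e-03]
```

Empty-gripper bias is -0.14 N, so that canister weighed about 0.9 N and is confirmed empty. Now the other long one.

Call:
{"method": "send_rows", "body": {"motion": "0.3 -0.0193 0.0416 0 0 0 0; 0.3 -0.0193 0.0416 0 0 0 0; 0.3 -0.0193 0.0416 0 0 0 0; 0.3 -0.0193 0.0416 0 0 0 0; 0.3 -0.0193 0.0416 0 0 0 0"}}

```text
clock: 18.08
position: [0.5141, -0.0476, 0.3224]
ee_rot: [-0.124, 3.139, 0.0]
force: [-0.1, 0.6, -0.5]
width: 0.702
gripper_force: 0.0
```

Call:
{"method": "send_rows", "body": {"motion": "0.3 -0.0193 0.0416 0 0 0 0; 0.3 -0.0193 0.0416 0 0 0 0; 0.3 -0.0193 0.0416 0 0 0 0; 0.3 0 0 0 0 0 0; 0.3 0 0 0 0 0 0"}}

```text
clock: 18.7
position: [0.4572, 0.0754, 0.3224]
ee_rot: [-0.124, 3.139, -0.0]
force: [-0.3, -0.2, 0.5]
width: 0.698
gripper_force: 0.0
```

Call:
{"method": "send_rows", "body": {"motion": "0.3 0 0 -0.05 0 0 0; 0.3 0 0 -0.05 0 0 0; 0.3 0 0 -0.04 0 0 0; 0.3 0 0 0 0 0 0; 0.3 0 0 0 0 0 0"}}

```text
clock: 19.32
position: [0.458, 0.0753, 0.1834]
ee_rot: [-0.122, 3.138, 0.0]
force: [0.3, -0.3, 0.1]
width: 0.704
gripper_force: 0.0
```

Call:
{"method": "send_rows", "body": {"motion": "0.3 -0.001 0 -0.029 0 0 0; 0.3 0 0 0 0 0 0; 0.45 0 0 0 0 0 0; 0.6 0 0 0 0 0 0; 0.65 0 0 0 0 0 0", "force": 30}}

```text
clock: 19.95
position: [0.4565, 0.076, 0.1541]
ee_rot: [-0.124, 3.138, 0.001]
force: [1.3, -0.1, 6.6]
width: 0.455
gripper_force: 30.0
```

Call:
{"method": "send_rows", "body": {"motion": "0.65 0 0 0 0 0 0; 0.65 0 0 0 0 0 0; 0.65 0 0 0 0 0 0"}}

```text
clock: 20.32
position: [0.4566, 0.0761, 0.1541]
ee_rot: [-0.124, 3.138, 0.001]
force: [-0.4, -0.2, 8.0]
width: 0.448
gripper_force: 30.0
```

Call:
{"method": "send_rows", "body": {"motion": "0.65 0 0 0.01 0 0 0; 0.65 0 0 0.02 0 0 0; 0.65 0 0 0.03 0 0 0; 0.65 0 0 0.03 0 0 0; 0.65 0 0 0.03 0 0 0"}}

```text
clock: 20.95
position: [0.4555, 0.0757, 0.2746]
ee_rot: [0.124, -3.139, 0.0]
force: [0.0, -0.0, -1.8]
width: 0.451
gripper_force: 30.0
```

Call:
{"method": "send_rows", "body": {"motion": "0.65 0 0 0.03 0 0 0; 0.65 0 0 0.02 0 0 0; 0.65 0 0 0.01 0 0 0; 0.65 0 0 0 0 0 0; 0.65 0 0 0 0 0 0"}}

```text
clock: 21.58
position: [0.4555, 0.0757, 0.3324]
ee_rot: [0.124, -3.138, 0.001]
force: [0.5, 0.5, -2.9]
width: 0.453
gripper_force: 30.0
```

```bash
python3 wt.py; python3 look.py fin; python3 held.py fin .15
python3 - <<'E'
from h import *
for n in("top","scene"):
    A=cloud(n,np.load(n+"_fin.npy"))
    for c in((.52,-.123),(.6,-.117),(.6104,-.2568),(.5303,-.262)):
        q=A[(np.hypot(A[...,0]-c[0],A[...,1]-c[1])<.03)&(A[...,2]>.06)&(A[...,2]<.14)]
        if len(q)<20: print(n,c,len(q));continue
        zt=np.percentile(q[:,2],95);t=q[q[:,2]>zt-.008];print(n,c,zt.round(4),((t[:,:2].max(0)+t[:,:2].min(0))/2).round(4))
E
```

```text
[0.456  0.0758 0.3332] 22.175 F [-0.09  0.06 -2.24] [0.36 0.65 0.5 ] tau [ 1.0000e-03 -4.3025e+01  5.2500e-01 -3.2064e+01  3.5000e-02  9.2000e-02
  0.0000e+00]
{'clock': np.float64(22.175), 'position': array([0.456 , 0.0758, 0.3332]), 'ee_rot': array([-1.2370e-01,  3.1391e+00,  1.0000e-04]), 'force': array([ 0.0399,  0.4674, -2.1874]), 'width': np.float64(0.4529), 'joints': array([-0.3438,  0.1303,  0.0716,  1.8933, -0.0104,  1.1183,  1.3812])}
top 0
scene 487 zmin [0.1821 0.1859]
 z 0.201 centre [0.4549 0.0766] minus TCP [-0.001   0.0007]
 z 0.243 centre [0.4549 0.0765] minus TCP [-0.0011  0.0006]
top (0.52, -0.123) 0.0957 [ 0.5171 -0.1236]
top (0.6, -0.117) 0.1301 [ 0.5996 -0.1169]
top (0.6104, -0.2568) 0.13 [ 0.6086 -0.2557]
top (0.5303, -0.262) 0.0951 [ 0.5304 -0.2632]
scene (0.52, -0.123) 0.094 [ 0.5196 -0.122 ]
scene (0.6, -0.117) 0.1291 [ 0.6017 -0.118 ]
scene (0.6104, -0.2568) 0.1289 [ 0.61   -0.2562]
scene (0.5303, -0.262) 0.0941 [ 0.5307 -0.2615]
```

View pics/c_fin.png

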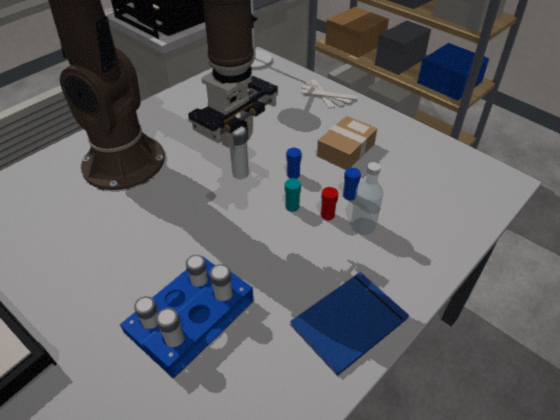

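The picture shows four canisters seated in the rack: (197,268), (221,280), (147,310) and (169,325). The loaded one (about 2.1 N) hangs upright at (240,155) with its foot at about 0.18 m, above the 0.126 m caps. It is still and nothing else has moved.

```bash
python3 -c "
from cell import arm
print(arm.sign_off())"
```

```text
the job is handed in; nothing more can be done
None
```

I racked the short canister in short_well0 and the empty long one in long_well2, and handed the job in with the loaded one held upright and still, its foot about 0.18 m up, above the 0.126 m caps.

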